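Set a fruit peeler's sprung arm with its setting wedge

ROBOT

A 7-joint arm with a two-finger parallel gripper is mounted at the origin on the work surface. World frame = base frame: x ahead of the robot, y to its left, z up, the work surface at z = 0. Lengths are in m, angles in rad, forces in N, time in s.
With the tool pointing down it reaches from about 0.4 to 0.875 m from the base axis. Payload 19.3 kg.
Tool frame: the origin (TCP) lies at the very end of the fingers, on their centre line; the grasp point (between the pads) lies 19 mm behind it; z points along the fingers, y is the line along which they close (so a half turn about z gives the same grasp; the last joint's range is limited). The gripper opens to 85 mm and grips with 20 to 120 N. Pads are 22 mm wide; open, the fingers measure 114 mm over their backs; the gripper's body (76 mm by 85 mm) begins 54 mm behind the grasp point. The pads swing forward as they close: fully open they stand 13 mm farther back than shut.
Start: joints at [-1.275, 0.521, -0.036, 1.599, 0.021, 1.021, -0.113], TCP at [0.224, 0.584, 0.231] pointing down, gripper open.
Joint ranges: [-2.91, 2.91], [-0.3, 2.13], [-1.5, 1.42], [0.17, 2.43], [-1.26, 4.41], [0.16, 1.93], [-2.52, 2.52]. Speed limits (rad/s): [1.89, 1.89, 2.39, 2.39, 3.01, 3.01, 3.01].

INTERFACE

Orientations are given as [roll, pitch, yaw] about the fixed x, y, z axes, in that order (R = Rz(yaw) Ry(pitch) Rx(roll)).
In Python, from workcell import bot gives the robot as it stands.
- The arm moves only by the shell command python3 -m crank 'ROWS' [FORCE]. ROWS is a JSON object of lists of equal length, an entry for each row: "travel": the shift along the world's x, y, z in cm, a list of three; "turn": the turn, a rotation vector about the world's x, y, z in degrees, a list of three; "gripper": the closure, from 0 (fully open) to 1 (shut). A call has exactly 5 rows; each row is the pose to reach, as a shift and turn from the pose commanded when the call began; what a row does not reach only later rows make up. A row lasts 1/10 s, in which the tool goes at most 50 mm and 8.59 degrees, less where a joint would pass 70% of its speed; a pose out of reach is approached as far as the arm can. A call with a gripper value outside its range is refused whole. The fingers move at their own pace and stop on an object; FORCE is the grip in N (left out, the last holds). Time passes only in rows, so rows that repeat a pose let the fingers close, or fill a call up. It gives the time, the measured TCP pose, the force, the opening and the grip force at its end, in the units of the state.
- bot.observe(): the state, without advancing time (a new reading comes with each control period).
- bot.grab_frame(name): name is "side" or "top"; returns a dict with "pixels" (400x640x3 uint8, red, green, blue), "fx", "fy", "cx", "cy" (pixels), "extrinsics" (4x4, takes a point from world to camera coordinates). Camera axes: x right, y down, z forward; pixel columns grow to the right and rows downward; lengths in m; the calibration is good to about 2 mm. A picture is of the moment at which its call begins. There is no depth.
- bot.job_done(): hands the job in; it is judged then, once.
The state is a dict: "clock": time; "qpos": joint angles; "qd": joint speeds; "joint_efforts": joint torques, N m; "position": TCP position; "tool_rot": TCP orientation; "force": force on the tool from outside, world axes, zero at the start; "moment": the same for the moment, N m; "grip_width": finger opening in m; "finger_force": force on a finger pad.
Only numpy, scipy, OpenCV 4.12 (cv2) and the standard library are available. Lean on these libraries where they do the work, as an engineer would, in place of code of your own. Each camera call takes 0.05 s, during which the arm holds its last target. There are 200 camera calls.

TASK

Set the opening of the fruit peeler's sprung arm: pick up the wooden setting wedge (not the straight block), lay it flat on the peeler's base between the fence and the arm's roller, thin end first, and slide it in snug along the fence so that it pushes the arm until the pointer stands level with the tip of the rider on the scale. Work gently, do not let the pointer run well past the rider, push the arm only with the wedge, and let go so that the wedge stays jammed and holds the pointer there. Leave the rider, the straight block and the breakfast things where they are.

Things in the scene. Friction and masses are not known exactly. Their poses are not given: they have to be found in the camera images.
- peeler: Fruit peeler, fixed: grey base plate, in its frame x -150..130, y -85..215 mm, flat deck at z = 20 mm. Origin on the counter. A white head block with a crank (top z 95 mm) stands at x -100, y 165. The wedge is slid in along +x, in the lane between the fence (-y side, parallel to x) and the arm's roller (+y side).
- lane (a point): Point on the deck at the fence's middle setting (peeler x 0, y -45 mm; peeler's axes). The fence is an aluminium bar along x (peeler x -130..90), 20 mm thick, 22 mm high above the deck; its lane face looks to +y. It is clamped up to 4 mm to either side of this point, differently each time and not reported: find it by feel. It does not give.
- swing_arm: Flat steel bell-crank arm with a return spring, turning level about an upright pivot (origin, at deck level). One leg carries the roller, the other is the pointer, roughly along the peeler's +y. Roller pushed to +y: the arm turns clockwise from above, the pointer tip goes to +x, about 1 mm per mm that the wedge slides in along the fence, 3 to 4 mm per mm that it shifts sideways to +y.
- roller (a point): Axis of the free-turning black roller (radius 9 mm, 3 to 23 mm above the deck; the leg above it tops at 29 mm), at deck level. At rest at peeler x 16, y -20 mm. It presses the wedge with about 4 N at first touch to 7 N at the farthest rider place; sliding the wedge in takes some 3 to 12 N with friction, and friction keeps it jammed when let go.
- pointer_tip (a point): end of the pointer, 146 mm from the pivot, 16 mm above the deck; its axes are those of the arm
- rider_tip (a point): Tip of the rider, a small aluminium tab with a dark tip on the outer arc of the scale. Like the pointer tip 146 mm from the pivot and 16 mm above the deck: at the wanted reading the two points coincide. Its place, 17 to 38 mm ahead of the resting pointer, differs each time. Its x axis is about the direction of the pointer's travel (peeler's +x turned clockwise by 0.12 to 0.26 rad).
- wedge: Loose beech setting wedge, 0.1 to 0.2 kg, 26 mm high, weighted to balance near its post. Origin on its underside below the centre of its grip post. +x points to the thin end: heel at x -25, tip at x 85 mm. The straight side, which goes against the fence, is at y -16 mm; the sloped side runs from y 27 mm at the heel to y -6 mm at the tip (43 to 10 mm wide).
- wedge_grip (a point): Point to grip on the wedge's upright square post, on its axis 64 mm above the underside; the post is 24 mm (wedge x) by 18 mm (wedge y) and rises from 26 to 80 mm. The block has the same post.
- block: loose straight beech block of the same height with the same post, 80 x 32 x 26 mm, a bystander. Wedge and block lie side by side on the counter beside the peeler's fence, either way round. Origin on its underside below the post
- bowl_a: pink cereal bowl, 112 mm across, 62 mm high, bystander; origin under its centre
- bowl_b: white bowl with berries, 112 mm across, 62 mm high, bystander; origin under its centre
- jar: glass jar, 72 mm across, 100 mm high, bystander; origin under its centre
- spoon: spoon lying on the counter, bystander
Things that resemble listed ones, but are neither listed nor needed, are in the scene too. What is shaped like the wedge but red is not meant.

How it is judged:
On the way, in this order (a step that is already met when the one before it is completed fails the run):
1. the wedge is down flat on the peeler's deck in the lane, thin end towards the roller, before the pointer nears the rider (z of wedge in the frame of peeler between 0.015 and 0.027 m and y of wedge in the frame of peeler between -0.045 and 0.01 m and x of wedge in the frame of peeler between -0.16 and 0.02 m and angle between wedge's own z axis and vertical below 0.12 rad and angle between the x axis of wedge and the x axis of peeler, either way round below 0.25 rad and horizontal distance between pointer_tip and rider_tip above 0.006 m), for 0.1 s.
2. the wedge presses the arm until the pointer stands within 3.5 mm of the rider's tip (horizontal distance between pointer_tip and rider_tip below 0.0035 m and contact force between wedge and swing_arm above 2 N), for 0.2 s.
At the end, for the whole second after the job is handed in: The wedge lies flat on the deck (within 4 mm, tilted under 0.08 rad), along the fence within 0.1 rad, at rest and let go, jammed against the arm's roller with more than 2 N, and the pointer tip stands within 3.5 mm of the rider tip (all of step 2 and z of wedge in the frame of peeler below 0.024 m and angle between wedge's own z axis and vertical below 0.08 rad and angle between the x axis of wedge and the x axis of peeler, either way round below 0.1 rad and linear speed of wedge below 0.01 m/s); the robot touches nothing.
It fails at once if the arm is pushed by the wedge with more than 20 N (contact force between wedge and swing_arm above 20 N).
It fails at once if the wedge is pressed on the peeler with more than 60 N (the forces on deck, fence and arm added up) (contact force between wedge and peeler above 60 N).
It fails at once if the robot pushes the arm itself with more than 1 N (contact force between any of the fingers, the arm and swing_arm above 1 N).
It fails at once if the pointer runs more than 8 mm past the rider (x of pointer_tip in the frame of rider_tip above 0.008 m).
It fails at once if the rider is shifted by more than 3 mm, or the straight block or a breakfast thing by more than 20 mm (distance of any of block, bowl_a, bowl_b, jar, spoon from where it was at the start of the episode above 0.02 m or distance of rider_tip from where it was at the start of the episode above 0.003 m).
It also fails if it takes over 72 s, if anything falls off the work surface, if the arm or the gripper's body presses on something with over 40 N, if the wrist force passes 120 N, or if a joint passes its speed limit or range.

## Working session

There is one attempt and no reset: what is moved stays moved. The work goes in short steps, Python scripts to look and compute and a shell command to move; the robot and the scene stay as the last step left them, time stands still between calls to the robot, and variables do not carry over. Pictures are saved under pics/ and viewed, at most 10 in all, crops included, and the job is handed in when it is done.

```bash
ls; mkdir -p pics; cat > h.py <<'E'
from workcell import bot
import numpy as np, cv2
def grab(n,save=None):
    f=bot.grab_frame(n)
    if save: cv2.imwrite('pics/'+save,f['pixels'][:,:,::-1])
    return f
def ray(f,u,v):
    T=np.array(f['extrinsics']);R=T[:3,:3];t=T[:3,3]
    d=R.T@np.array([(u-f['cx'])/f['fx'],(v-f['cy'])/f['fy'],1.]);return -R.T@t,d
def onz(f,u,v,z):
    o,d=ray(f,u,v);return o+d*(z-o[2])/d[2]
def proj(f,p):
    T=np.array(f['extrinsics']);c=T[:3,:3]@np.array(p)+T[:3,3]
    return f['fx']*c[0]/c[2]+f['cx'],f['fy']*c[1]/c[2]+f['cy']
E
python3 - <<'E'
from h import *
for n in('top','side'):
    f=grab(n,n+'0.png');print(n,f['fx'],f['cx'],f['cy'],np.round(f['extrinsics'],3).tolist())
s=bot.observe();print(s)
E
```

```text
pics
top 404.39833657672546 320.3711748599341 197.36367271641407 [[0.002, -1.0, -0.008, 0.01], [-0.987, -0.001, -0.158, 0.568], [0.158, 0.008, -0.987, 1.192], [0.0, 0.0, 0.0, 1.0]]
side 445.5831320550184 319.7680081483385 201.0070130793965 [[0.813, -0.582, -0.014, -0.45], [-0.456, -0.622, -0.636, 0.328], [0.361, 0.523, -0.772, 1.327], [0.0, 0.0, 0.0, 1.0]]
{'clock': 0.1, 'qpos': array([-1.27521915,  0.52195556, -0.03632715,  1.59990952,  0.02123192,
        1.02108899, -0.11280707]), 'qd': array([ 0.00129973, -0.00175053,  0.00189694, -0.00075587, -0.00033029,
        0.00131206, -0.00081762]), 'joint_efforts': array([ 3.40079481e-03, -9.28485203e+01,  1.98421843e+00, -3.70531619e+01,
        1.81207003e-02,  5.36180043e-03,  2.27754882e-06]), 'position': array([0.2234859 , 0.58338035, 0.23079743]), 'tool_rot': array([-3.14062151e+00,  9.38341181e-05,  2.77581317e+00]), 'force': array([-0.36314678, -0.11946725,  0.21433344]), 'moment': array([-0.03421375, -0.00459637, -0.07217568]), 'finger_force': 0.0, 'grip_width': 0.08529475130557752}
```

View pics/top0.png

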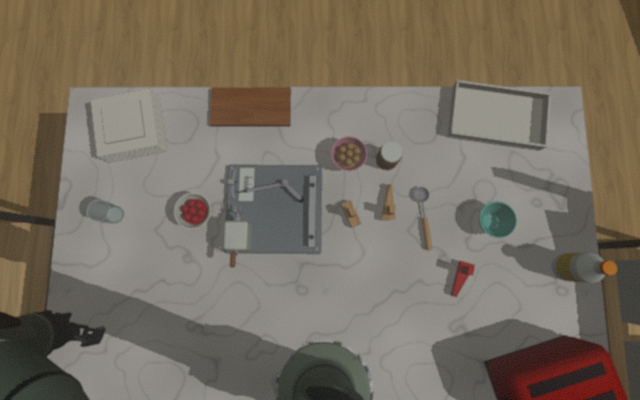

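View pics/side0.png

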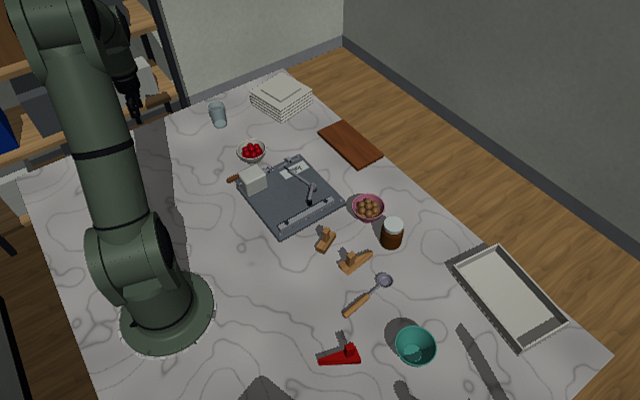

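Candidates: tan object with taper at top (389,203), short tan object at (350,213), red wedge at (462,278, not meant). The tan tapered one at (389,203) fits the wedge; I'll check with a close crop.

```bash
python3 - <<'E'
import cv2,numpy as np
a=cv2.imread('pics/top0.png')[150:265,215:420];b=cv2.imread('pics/side0.png')[145:285,225:410]
a=cv2.resize(a,(790,443),interpolation=3)
cv2.imwrite('pics/ca.png',a);cv2.imwrite('pics/cb.png',cv2.resize(b,None,fx=4,fy=4,interpolation=3))
E
```

```text
(no output)
```

View pics/ca.png

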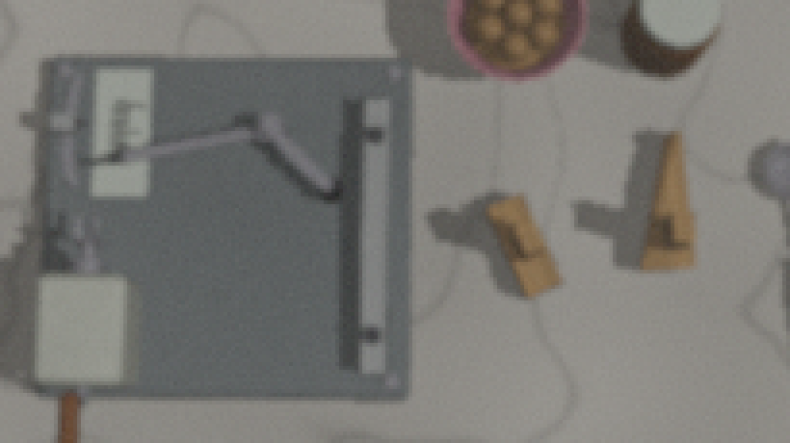

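View pics/cb.png

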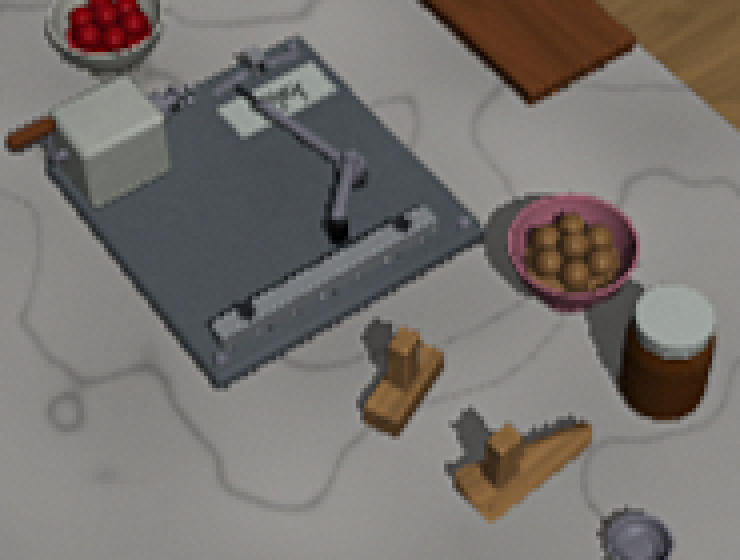

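The top crop shows the wedge (thin end up = world +x, heel crop (643..695,267), tip (675,132)), block at crop (522,245). The pointer end is near crop (85,162), and there is a tab near (70,120) that is likely the rider. Choosing the wedge at (389,203).

```bash
cat >> h.py <<'E'
def tan(f):
    h=cv2.cvtColor(f['pixels'],cv2.COLOR_RGB2HSV);return cv2.inRange(h,(8,70,60),(25,255,255))
E
python3 - <<'E'
from h import *
im={}
for n in('top','side'):
    f=grab(n);im[n]=f
    h=cv2.cvtColor(f['pixels'],cv2.COLOR_RGB2HSV)
    p=(270,235) if n=='top' else (290,200)
    print(n,'deck hsv',h[p[1],p[0]],'counter',h[280,200] if n=='top' else h[300,250], 'cam',np.round(ray(f,0,0)[0],3))
    d=h[p[1],p[0]].astype(int)
    m=cv2.inRange(h,(95,35,40),(125,255,170));m=cv2.morphologyEx(m,cv2.MORPH_CLOSE,np.ones((15,15)))
    cs=max(cv2.findContours(m,0,2)[0],key=cv2.contourArea)
    hull=cv2.convexHull(cs);q=cv2.approxPolyDP(hull,8,True)[:,0]
    print('deck',cv2.contourArea(cs),[(*c,*np.round(onz(f,*c,.02)[:2],3)) for c in q.tolist()])
    for c in cv2.findContours(tan(f),0,2)[0]:
        if 80<cv2.contourArea(c)<1500:
            M=cv2.moments(c);u,v=M['m10']/M['m00'],M['m01']/M['m00']
            q=cv2.approxPolyDP(cv2.convexHull(c),1.5,True)[:,0]
            print(int(M['m00']),round(u),round(v),[(*k,*np.round(onz(f,*k,.026)[:2],3)) for k in q.tolist()] if abs(u-360)<45 else '')
E
```

```text
top deck hsv [90  8 97] counter [ 19  14 142] cam [3.720e-01 1.000e-03 1.267e+00]Traceback (most recent call last):
  File "<stdin>", line 10, in <module>
ValueError: max() iterable argument is empty
```

```bash
python3 - <<'E'
from h import *
for n in('top','side'):
    f=grab(n)
    g=cv2.GaussianBlur(f['pixels'],(0,0),1).astype(int)
    roi=np.zeros(g.shape[:2],bool)
    if n=='top': roi[155:262,218:330]=1
    else: roi[150:245,232:352]=1
    m=((g[:,:,2]-g[:,:,0]>=2)&(g.mean(2)<135)&roi).astype(np.uint8)*255
    m=cv2.morphologyEx(m,cv2.MORPH_CLOSE,np.ones((9,9)))
    cs=max(cv2.findContours(m,0,2)[0],key=cv2.contourArea)
    q=cv2.approxPolyDP(cv2.convexHull(cs),5,True)[:,0]
    print('deck',cv2.contourArea(cs),[(*c,*np.round(onz(f,*c,.02)[:2],3)) for c in q.tolist()])
    cv2.imwrite(f'pics/m_{n}.png',m)
    for c in cv2.findContours(tan(f),0,2)[0]:
        if 80<cv2.contourArea(c)<1500:
            M=cv2.moments(c);u,v=M['m10']/M['m00'],M['m01']/M['m00']
            q=cv2.approxPolyDP(cv2.convexHull(c),1.5,True)[:,0]
            if abs(u-360)<45: print(int(M['m00']),round(u),round(v),[(*k,*np.round(onz(f,*k,.026)[:2],3)) for k in q.tolist()])
# composite: pointer region blow ups of both views
a=cv2.imread('pics/top0.png')[160:215,215:320];b=cv2.imread('pics/side0.png')[148:213,265:345]
cv2.imwrite('pics/tips.png',np.vstack([cv2.resize(a,(560,293),interpolation=4),cv2.resize(b,(560,455),interpolation=4)[:300]]))
E
```

```text
deck 7045.0 [(320, 167, np.float64(0.669), np.float64(0.013)), (319, 251, np.float64(0.406), np.float64(0.015)), (250, 251, np.float64(0.405), np.float64(0.227)), (228, 212, np.float64(0.525), np.float64(0.299)), (230, 166, np.float64(0.672), np.float64(0.298))]
217 350 213 [(342, 203, np.float64(0.553), np.float64(-0.056)), (350, 201, np.float64(0.559), np.float64(-0.08)), (359, 223, np.float64(0.491), np.float64(-0.107)), (351, 226, np.float64(0.482), np.float64(-0.083))]
262 388 206 [(390, 185, np.float64(0.61), np.float64(-0.205)), (394, 218, np.float64(0.507), np.float64(-0.215)), (382, 219, np.float64(0.504), np.float64(-0.178)), (387, 187, np.float64(0.604), np.float64(-0.196))]
474 348 155 [(350, 142, np.float64(0.749), np.float64(-0.082)), (360, 149, np.float64(0.726), np.float64(-0.114)), (361, 157, np.float64(0.7), np.float64(-0.116)), (354, 166, np.float64(0.671), np.float64(-0.094)), (344, 167, np.float64(0.668), np.float64(-0.062)), (338, 162, np.float64(0.684), np.float64(-0.044)), (336, 152, np.float64(0.716), np.float64(-0.038)), (341, 145, np.float64(0.739), np.floa
[... 899 characters left out ...]
0.559), np.float64(-0.078)), (335, 237, np.float64(0.55), np.float64(-0.091)), (323, 253, np.float64(0.482), np.float64(-0.118)), (316, 250, np.float64(0.47), np.float64(-0.096)), (316, 245, np.float64(0.481), np.float64(-0.08)), (323, 229, np.float64(0.537), np.float64(-0.042))]
283 368 209 [(377, 203, np.float64(0.753), np.float64(-0.062)), (379, 212, np.float64(0.733), np.float64(-0.097)), (376, 216, np.float64(0.714), np.float64(-0.104)), (365, 217, np.float64(0.681), np.float64(-0.085)), (357, 213, np.float64(0.67), np.float64(-0.056)), (356, 208, np.float64(0.681), np.float64(-0.037)), (359, 202, np.float64(0.706), np.float64(-0.022)), (369, 199, np.float64(0.742), np.float64(-0.032))]
```

View pics/tips.png

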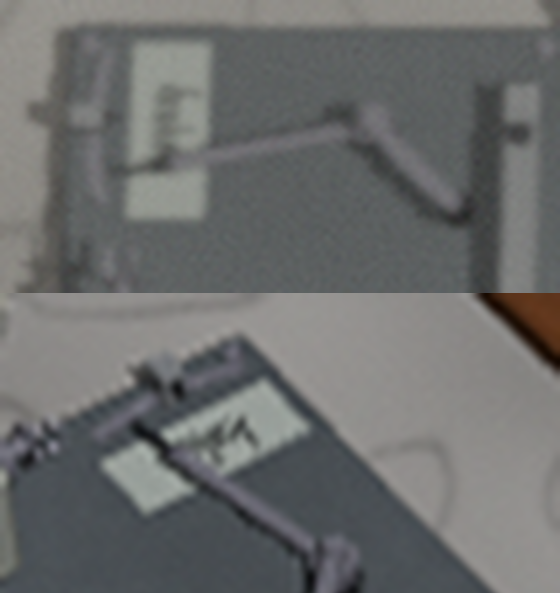

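Tips picture: top view pointer tip at about (237,192), rider dark tip about (236,182) (≈31 mm ahead). Moving towards the wedge (~(0.528,-0.201), yaw ≈ +0.09).

```bash
python3 -m crank '{"travel":[[3,-4,0],[6,-8,0],[9,-12,0],[12,-16,0],[15,-20,0]],"turn":[[0,0,6],[0,0,12],[0,0,18],[0,0,24],[0,0,26]],"gripper":[0,0,0,0,0]}' 40
python3 -m crank '{"travel":[[3,-4,0],[6,-8,0],[9,-12,0],[11,-16,0],[13,-20,0]],"turn":[[0,0,0],[0,0,0],[0,0,0],[0,0,0],[0,0,0]],"gripper":[0,0,0,0,0]}'
python3 - <<'E'
from h import *
f=bot.grab_frame('top');g=bot.grab_frame('side')
print('deck edges R,L,far,near',[np.round(onz(f,*p,.02)[:2],3) for p in((321.2,210),(226.2,190),(280,165.2),(300,253.3))])
k=lambda x,y:(215+x/3.854,150+y/3.854)
print('fence',[np.round(onz(f,*k(*p),.042)[:2],4) for p in((362,98),(388,98),(359,372),(385,372))])
print('pointer,rider',[np.round(onz(f,*p,.036)[:2],4) for p in((237.1,192.2),(236,181.9))],[np.round(onz(g,265+x/7,148+(y-293)/7,.036)[:2],4) for x,y in((138,425),(165,390))])
print('pivot',np.round(onz(f,*k(262,125),.045)[:2],4))
for nm,F in(('top',f),('side',g)): print(nm,'post pred', [np.round(proj(F,(.528,-.201,z)),1) for z in(0,.08)])
print('side tip',[np.round(onz(g,225+x/4,145+y/4,z)[:2],4) for x,y,z in((590,428,.026),(490,520,0),(453,472,.026),(505,428,.08))])
s=bot.observe();print(s['position'],s['tool_rot'])
E
```

```text
clock: 0.75
position: [0.3745, 0.3818, 0.2314]
tool_rot: [3.141, 0.0, -3.049]
force: [1.2, 0.6, -0.1]
grip_width: 0.0851
finger_force: 0.0
clock: 1.25
position: [0.5043, 0.1818, 0.2313]
tool_rot: [3.142, 0.0, -3.054]
force: [0.3, 0.6, 0.3]
grip_width: 0.0853
finger_force: 0.0
deck edges R,L,far,near [array([0.532, 0.009]), array([0.595, 0.307]), array([0.675, 0.14 ]), array([0.399, 0.073])]
fence [array([0.637, 0.047]), array([0.637 , 0.0262]), array([0.4183, 0.0479]), array([0.4184, 0.0276])]
pointer,rider [array([0.5851, 0.2692]), array([0.6176, 0.2738])] [array([0.5843, 0.2655]), array([0.6099, 0.2787])]
pivot [0.6142 0.1267]
top post pred [array([387.9, 212.2]), array([392.1, 208.9])]
side post pred [array([350.2, 268. ]), array([351.3, 254.3])]
side tip [array([ 0.6111, -0.208 ]), array([ 0.5056, -0.2157]), array([ 0.4985, -0.1763]), array([ 0.5331, -0.1944])]
[0.50591951 0.17759681 0.23131788] [-3.13939858e+00  6.77640565e-04 -3.06131397e+00]
```

```bash
python3 -m crank '{"travel":[[0.5,-4.5,0],[1,-9,0],[1.5,-13.5,0],[2,-18,0],[2.5,-22.5,0]],"turn":[[0,0,0],[0,0,0],[0,0,0],[0,0,0],[0,0,0]],"gripper":[0,0,0,0,0]}'
python3 -m crank '{"travel":[[0,-4.5,0],[0,-9,0],[0,-13.5,0],[0,-15.5,-2],[0,-15.5,-6]],"turn":[[0,0,0],[0,0,0],[0,0,0],[0,0,0],[0,0,0]],"gripper":[0,0,0,0,0]}'
python3 -m crank '{"travel":[[0,0,-1],[0,0,-1],[0,0,-1],[0,0,-1],[0,0,-1]],"turn":[[0,0,0],[0,0,0],[0,0,0],[0,0,0],[0,0,0]],"gripper":[0,0,0,0,0]}'
python3 - <<'E'
from h import *
s=bot.observe();print(s['position'],s['tool_rot'])
a=grab('top')['pixels'][170:245,330:420,::-1];b=grab('side')['pixels'][210:300,300:400,::-1]
cv2.imwrite('pics/g1.png',np.hstack([cv2.resize(a,(400,333),interpolation=3),cv2.resize(b,(370,333),interpolation=3)]))
E
```

```text
clock: 1.85
position: [0.5285, -0.0429, 0.2314]
tool_rot: [3.142, 0.0, -3.053]
force: [1.5, 0.7, 0.7]
grip_width: 0.0853
finger_force: 0.0
clock: 2.35
position: [0.5295, -0.2003, 0.1726]
tool_rot: [-3.139, 0.004, -3.058]
force: [0.9, 0.9, -1.1]
grip_width: 0.0851
finger_force: 0.0
clock: 2.85
position: [0.5292, -0.1962, 0.1625]
tool_rot: [-3.141, 0.002, -3.053]
force: [-0.3, -0.5, -0.5]
grip_width: 0.0854
finger_force: 0.0
[ 0.52921707 -0.19620519  0.16251813] [-3.14099898e+00  1.72087222e-03 -3.05310694e+00]
```

View pics/g1.png

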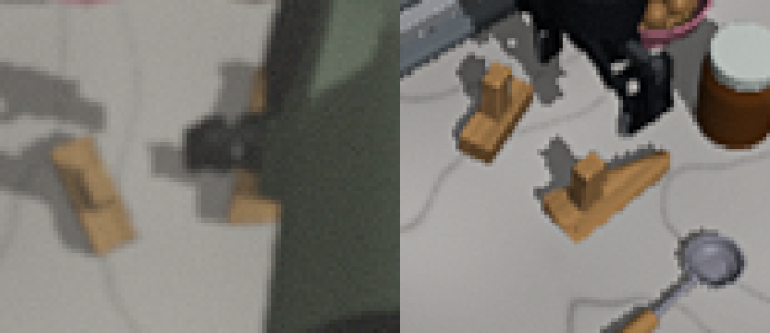

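The side view shows the open gripper above the wedge post (~(352,253)), block untouched. Descend and grip.

```bash
python3 -m crank '{"travel":[[0.2,0,-3],[0.2,0,-6],[0.2,0,-9],[0.2,0,-11],[0.2,0,-11.6]],"turn":[[0,0,0],[0,0,0],[0,0,0],[0,0,0],[0,0,0]],"gripper":[0,0,0,0,0]}'
python3 -m crank '{"travel":[[0,0,0],[0,0,0],[0,0,0],[0,0,0],[0,0,0]],"turn":[[0,0,0],[0,0,0],[0,0,0],[0,0,0],[0,0,0]],"gripper":[0.2,0.5,0.9,1,1]}' 40
python3 -m crank '{"travel":[[0,0,0],[0,0,0],[0,0,0.4],[0,0,1],[0,0,2]],"turn":[[0,0,0],[0,0,0],[0,0,0],[0,0,0],[0,0,0]],"gripper":[1,1,1,1,1]}' 40
```

```text
clock: 3.45
position: [0.5298, -0.196, 0.0437]
tool_rot: [3.141, -0.002, -3.053]
force: [0.4, -0.4, 0.1]
grip_width: 0.0854
finger_force: 0.0
clock: 3.95
position: [0.5309, -0.1965, 0.0459]
tool_rot: [-3.141, 0.001, -3.054]
force: [0.2, 0.3, 1.0]
grip_width: 0.0172
finger_force: 42.9
clock: 4.45
position: [0.5303, -0.1962, 0.0656]
tool_rot: [3.141, -0.001, -3.054]
force: [-0.5, -0.9, -1.4]
grip_width: 0.0176
finger_force: 42.4
```

```bash
python3 -m crank '{"travel":[[0,0,3],[0,0,6],[0,0,9],[-1,3,10],[-2,7,10]],"turn":[[0,0,0],[0,0,0],[0,0,0],[0,0,0],[0,0,-2]],"gripper":[1,1,1,1,1]}'
python3 -m crank '{"travel":[[-2,4,0],[-4,8,0],[-5,12,0],[-6,16,0],[-7,19.7,0]],"turn":[[0,0,-1],[0,0,-2],[0,0,-3.3],[0,0,-3.3],[0,0,-3.3]],"gripper":[1,1,1,1,1]}'
python3 -m crank '{"travel":[[0,0,0],[0,0,-2],[0,0,-4],[0,0,-5],[0,0,-6]],"turn":[[0,0,0],[0,0,0],[0,0,0],[0,0,0],[0,0,0]],"gripper":[1,1,1,1,1]}'
python3 - <<'E'
from h import *
s=bot.observe();print(s['position'],s['tool_rot'],s['force'])
a=grab('top')['pixels'][155:265,210:340,::-1];b=grab('side')['pixels'][140:250,230:360,::-1]
cv2.imwrite('pics/g2.png',np.hstack([cv2.resize(a,(400,338),interpolation=3),cv2.resize(b,(400,338),interpolation=3)]))
E
```

```text
clock: 4.95
position: [0.511, -0.1273, 0.1677]
tool_rot: [-3.14, 0.004, -3.092]
force: [0.1, 0.7, -1.3]
grip_width: 0.018
finger_force: 42.5
clock: 5.45
position: [0.44, 0.0724, 0.1661]
tool_rot: [3.141, 0.001, 3.137]
force: [1.2, 0.6, -1.3]
grip_width: 0.0172
finger_force: 42.5
clock: 5.95
position: [0.4407, 0.0705, 0.1052]
tool_rot: [-3.142, 0.0, 3.137]
force: [-0.2, 0.6, -1.0]
grip_width: 0.0176
finger_force: 42.6
[0.44074799 0.07046879 0.1052151 ] [-3.14157927e+00  2.53279599e-04  3.13678404e+00] [-0.21179602  0.64564959 -0.98048557]
```

View pics/g2.png

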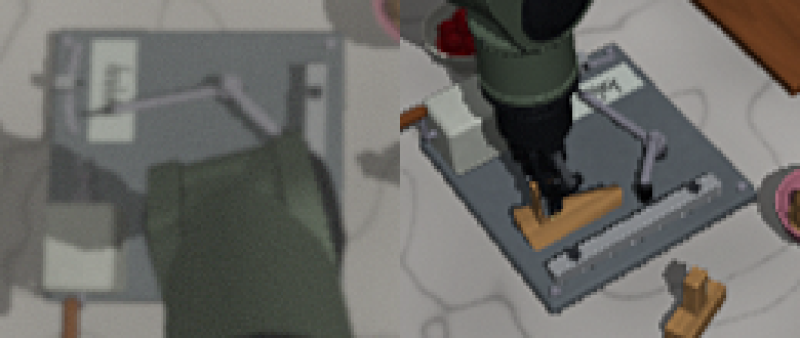

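The wedge hangs over the deck before the roller, thin end right, lane clear; pointer and rider stay visible in the top view. Lower to the deck.

```bash
python3 -m crank '{"travel":[[0,0,-1],[0,0,-2],[0,0,-3],[0,0,-3.3],[0,0,-3.5]],"turn":[[0,0,0],[0,0,0],[0,0,0],[0,0,0],[0,0,0]],"gripper":[1,1,1,1,1]}'
python3 -m crank '{"travel":[[0,0,-0.1],[0,0,-0.2],[0,0,-0.3],[0,0,-0.35],[0,0,-0.4]],"turn":[[0,0,0],[0,0,0],[0,0,0],[0,0,0],[0,0,0]],"gripper":[1,1,1,1,1]}'
```

```text
clock: 6.55
position: [0.4404, 0.0706, 0.0698]
tool_rot: [-3.141, -0.001, 3.137]
force: [-0.5, -0.3, -1.0]
grip_width: 0.0174
finger_force: 42.6
clock: 7.05
position: [0.4406, 0.0707, 0.0664]
tool_rot: [3.142, 0.0, 3.137]
force: [0.1, 0.3, -1.2]
grip_width: 0.0174
finger_force: 42.6
```

Creep down until the force shows contact.

```bash
python3 -m crank '{"travel":[[0,0,-0.05],[0,0,-0.1],[0,0,-0.1],[0,0,-0.1],[0,0,-0.1]],"turn":[[0,0,0],[0,0,0],[0,0,0],[0,0,0],[0,0,0]],"gripper":[1,1,1,1,1]}'
python3 -m crank '{"travel":[[0,0,-0.05],[0,0,-0.1],[0,0,-0.1],[0,0,-0.1],[0,0,-0.1]],"turn":[[0,0,0],[0,0,0],[0,0,0],[0,0,0],[0,0,0]],"gripper":[1,1,1,1,1]}'
```

```text
clock: 7.55
position: [0.4405, 0.0707, 0.0654]
tool_rot: [3.142, -0.0, 3.137]
force: [-3.1, -0.2, 4.2]
grip_width: 0.0176
finger_force: 43.5
clock: 8.05
position: [0.4404, 0.0707, 0.0647]
tool_rot: [3.141, -0.0, 3.137]
force: [-5.6, 0.4, 16.0]
grip_width: 0.0173
finger_force: 45.0
```

```bash
python3 -m crank '{"travel":[[0,0,0.1],[0,-0.1,0.1],[0,-0.2,0.1],[0,-0.3,0.1],[0,-0.3,0.1]],"turn":[[0,0,0],[0,0,0],[0,0,0],[0,0,0],[0,0,0]],"gripper":[1,1,1,1,1]}'
python3 -m crank '{"travel":[[0,-0.05,0],[0,-0.1,0],[0,-0.15,0],[0,-0.2,0],[0,-0.2,0]],"turn":[[0,0,0],[0,0,0],[0,0,0],[0,0,0],[0,0,0]],"gripper":[1,1,1,1,1]}'
```

```text
clock: 8.55
position: [0.4405, 0.0674, 0.0652]
tool_rot: [-3.141, -0.0, 3.137]
force: [0.7, -0.2, -1.0]
grip_width: 0.0173
finger_force: 42.7
clock: 9.05
position: [0.4406, 0.0656, 0.0653]
tool_rot: [-3.142, 0.0, 3.137]
force: [0.7, -0.4, -1.4]
grip_width: 0.0175
finger_force: 42.7
```

```bash
python3 -m crank '{"travel":[[0,-0.05,-0.03],[0,-0.1,-0.03],[0,-0.1,-0.03],[0,-0.1,-0.03],[0,-0.1,-0.03]],"turn":[[0,0,0],[0,0,0],[0,0,0],[0,0,0],[0,0,0]],"gripper":[1,1,1,1,1]}'
python3 -m crank '{"travel":[[0,-0.05,0],[0,-0.1,0],[0,-0.1,0],[0,-0.1,0],[0,-0.1,0]],"turn":[[0,0,0],[0,0,0],[0,0,0],[0,0,0],[0,0,0]],"gripper":[1,1,1,1,1]}'
```

```text
clock: 9.55
position: [0.4406, 0.0646, 0.065]
tool_rot: [-3.142, 0.0, 3.137]
force: [0.4, -0.5, -0.5]
grip_width: 0.0174
finger_force: 42.8
clock: 10.05
position: [0.4406, 0.0636, 0.065]
tool_rot: [-3.142, -0.0, 3.137]
force: [-0.4, -0.6, -0.2]
grip_width: 0.0177
finger_force: 42.8
```

```bash
python3 -m crank '{"travel":[[0,-0.05,0],[0,-0.1,0],[0,-0.1,0],[0,-0.1,0],[0,-0.1,0]],"turn":[[0,0,0],[0,0,0],[0,0,0],[0,0,0],[0,0,0]],"gripper":[1,1,1,1,1]}'
```

```text
clock: 10.55
position: [0.4406, 0.0632, 0.065]
tool_rot: [3.141, 0.0, 3.138]
force: [-1.3, 5.0, -0.1]
grip_width: 0.0177
finger_force: 42.9
```

Fence felt at TCP y ≈ 0.0633 (5 N). Slide along +x.

```bash
python3 -m crank '{"travel":[[0.4,0,0],[0.8,0,0],[1.2,-0.01,0],[1.6,-0.01,0],[2,-0.01,0]],"turn":[[0,0,0],[0,0,0],[0,0,0],[0,0,0],[0,0,0]],"gripper":[1,1,1,1,1]}'
python3 -m crank '{"travel":[[0.4,0,0],[0.8,0,0],[1.2,-0.01,0],[1.6,-0.01,0],[2,-0.01,0]],"turn":[[0,0,0],[0,0,0],[0,0,0],[0,0,0],[0,0,0]],"gripper":[1,1,1,1,1]}'
cat >> h.py <<'E'
def look(name=None):
    f=bot.grab_frame('top');im=f['pixels'][170:205,225:255,::-1]
    if name: cv2.imwrite('pics/'+name,cv2.resize(im,None,fx=16,fy=16,interpolation=4))
    return f
E
python3 -c "
from h import *
look('l1.png')"
```

```text
clock: 11.05
position: [0.46, 0.063, 0.065]
tool_rot: [3.141, -0.001, 3.137]
force: [-5.3, 5.7, 5.5]
grip_width: 0.0175
finger_force: 43.6
clock: 11.55
position: [0.4801, 0.0629, 0.065]
tool_rot: [3.141, -0.001, 3.138]
force: [-5.1, 4.6, 5.6]
grip_width: 0.0174
finger_force: 43.6
```

View pics/l1.png

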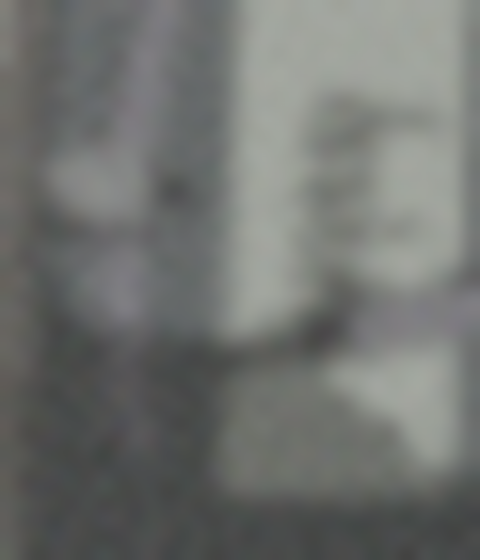

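Top close crop: rider's dark tip at image ≈ (235.6,181.3); pointer still at rest, tip ≈ (237,191.7), shaft lilac. I'll gauge with a line fit of the shaft, extended to the rider.

```bash
cat >> h.py <<'E'
RT=(235.6,181.3)
def gauge(n=4,verbose=False):
    fs=[bot.grab_frame('top') for _ in range(n)];f=fs[0]
    a=np.mean([x['pixels'].astype(float) for x in fs],0);g=cv2.GaussianBlur(a,(0,0),.7)
    m=(g[:,:,0]+g[:,:,2])/2-g[:,:,1]
    reg=np.zeros(m.shape,bool);reg[172:200,247:277]=1
    mm=np.clip(m-np.median(m[reg])-1.5,0,None)*reg
    pts=[]
    for u in range(247,277):
        c=mm[:,u]
        k=int(c.argmax());s=slice(k-3,k+4)
        if c[k]>1: pts.append((u,(np.arange(400)[s]*c[s]).sum()/c[s].sum()))
    vx,vy,x0,y0=cv2.fitLine(np.array(pts,np.float32),cv2.DIST_HUBER,0,.01,.01).ravel()
    v=y0+vy/vx*(RT[0]-x0)
    d=onz(f,*RT,.036)-onz(f,RT[0],v,.036)
    r=np.array([p[1]-(y0+vy/vx*(p[0]-x0)) for p in pts])
    # dark rider spot, redetected
    G=g.mean(2)[178:185,233:239];
    s=bot.observe()
    print(f"t {s['clock']:.1f} line v at rider {v:.2f} slope {vy/vx:.3f} n {len(pts)} rms {r.std():.2f} | remaining {d[0]*1e3:.1f} mm  F {np.round(s['force'],1)} pos {np.round(s['position'],4)}")
    return g
E
python3 - <<'E'
from h import *
g=gauge()
print(np.round(g.mean(2)[176:188,231:243]).astype(int))
E
```

```text
t 11.8 line v at rider 192.34 slope -0.192 n 30 rms 0.10 | remaining 34.8 mm  F [ 0.6  5.  -1.2] pos [0.4808 0.0629 0.0651]
[[108 115 122 121 113 107 106 112 130 150 160 161]
 [110 118 122 120 112 105 105 112 131 151 160 160]
 [115 121 123 118 109 105 105 113 132 151 160 160]
 [124 128 126 117 107 104 105 115 133 152 160 160]
 [133 133 127 114 102  99 103 115 134 152 160 159]
 [136 135 126 109  95  92  99 113 134 152 160 158]
 [133 132 123 106  94  92  99 114 134 152 159 156]
 [121 123 117 106  99  98 104 116 135 152 159 156]
 [109 113 110 104 102 102 107 118 137 153 159 156]
 [109 113 112 107 104 104 108 120 138 154 160 156]
 [114 119 117 110 105 105 108 120 139 155 159 155]
 [117 122 120 112 106 105 108 120 139 155 159 154]]
```

```bash
python3 -m crank '{"travel":[[0.3,0,0],[0.6,0,0],[0.9,-0.01,0],[1.2,-0.01,0],[1.5,-0.01,0]],"turn":[[0,0,0],[0,0,0],[0,0,0],[0,0,0],[0,0,0]],"gripper":[1,1,1,1,1]}'
python3 -c "
from h import *
gauge()"
python3 -m crank '{"travel":[[0.2,0,0],[0.4,0,0],[0.6,0,0],[0.8,0,0],[1,-0.01,0]],"turn":[[0,0,0],[0,0,0],[0,0,0],[0,0,0],[0,0,0]],"gripper":[1,1,1,1,1]}'
python3 -c "
from h import *
gauge()"
```

```text
clock: 12.3
position: [0.4948, 0.0628, 0.065]
tool_rot: [3.141, -0.001, 3.137]
force: [-7.3, 6.1, 6.5]
grip_width: 0.0178
finger_force: 43.8
t 12.5 line v at rider 192.59 slope -0.202 n 17 rms 0.06 | remaining 35.6 mm  F [-1.8  6.   2.8] pos [0.4954 0.0628 0.065 ]
clock: 13.0
position: [0.5036, 0.0627, 0.065]
tool_rot: [3.141, -0.004, 3.138]
force: [-16.7, 7.7, 17.8]
grip_width: 0.0173
finger_force: 45.4
t 13.2 line v at rider 191.84 slope -0.186 n 18 rms 0.18 | remaining 33.3 mm  F [-12.4   6.3  12.5] pos [0.5039 0.0628 0.065 ]
```

```bash
python3 - <<'E'
s=open('h.py').read()
s=s.replace("    r=np.array(","    P=np.array(pts);k=np.median((P[:,1]-183.2)/(P[:,0]-283.));v2=183.2+k*(RT[0]-283)\n    d2=onz(f,*RT,.036)-onz(f,RT[0],v2,.036);print(f'pivot-fit remaining {d2[0]*1e3:.1f}; cols {P[0,0]:.0f}-{P[-1,0]:.0f}')\n    r=np.array(")
open('h.py','w').write(s)
E
python3 -m crank '{"travel":[[0.05,0,0.05],[0.1,0,0.08],[0.2,0,0.08],[0.3,0,0.08],[0.4,0,0.08]],"turn":[[0,0,0],[0,0,0],[0,0,0],[0,0,0],[0,0,0]],"gripper":[1,1,1,1,1]}'
python3 -c "
from h import *
gauge()"
```

```text
clock: 13.7
position: [0.5074, 0.0628, 0.0654]
tool_rot: [3.142, -0.004, 3.138]
force: [-12.3, 7.1, 6.4]
grip_width: 0.0176
finger_force: 43.8
pivot-fit remaining 27.5; cols 247-265
t 13.9 line v at rider 190.61 slope -0.172 n 19 rms 0.18 | remaining 29.4 mm  F [-10.2   7.1   6.3] pos [0.5076 0.0627 0.0654]
```

```bash
python3 -m crank '{"travel":[[0.2,0.01,0.03],[0.4,0.01,0.03],[0.6,0.01,0.03],[0.8,0.01,0.03],[1,0.01,0.03]],"turn":[[0,0,0],[0,0,0],[0,0,0],[0,0,0],[0,0,0]],"gripper":[1,1,1,1,1]}'
python3 -c "
from h import *
gauge()"
python3 -m crank '{"travel":[[0.1,0,0],[0.3,0,0],[0.5,0,0],[0.6,0,0],[0.7,0,0]],"turn":[[0,0,0],[0,0,0],[0,0,0],[0,0,0],[0,0,0]],"gripper":[1,1,1,1,1]}'
python3 -c "
from h import *
gauge()"
```

```text
clock: 14.4
position: [0.5173, 0.0626, 0.0655]
tool_rot: [-3.141, -0.004, 3.137]
force: [-11.4, 5.9, 4.8]
grip_width: 0.0174
finger_force: 43.4
pivot-fit remaining 16.7; cols 247-265
t 14.6 line v at rider 187.12 slope -0.099 n 19 rms 0.16 | remaining 18.4 mm  F [-8.4  4.4  1.1] pos [0.5177 0.0627 0.0656]
clock: 15.1
position: [0.5244, 0.0627, 0.0655]
tool_rot: [-3.141, -0.004, 3.138]
force: [-10.6, 5.0, 3.4]
grip_width: 0.0176
finger_force: 43.4
pivot-fit remaining 9.0; cols 247-265
t 15.3 line v at rider 184.74 slope -0.049 n 19 rms 0.19 | remaining 10.9 mm  F [-8.4  4.3  1.5] pos [0.5246 0.0626 0.0656]
```

```bash
python3 -m crank '{"travel":[[0.1,0,0],[0.2,0,0],[0.4,0,0],[0.5,0,0],[0.6,0,0]],"turn":[[0,0,0],[0,0,0],[0,0,0],[0,0,0],[0,0,0]],"gripper":[1,1,1,1,1]}'
python3 - <<'E'
from h import *
g=gauge(6)
cv2.imwrite('pics/l2.png',cv2.resize(g[168:204,225:290,::-1].astype(np.uint8),None,fx=12,fy=12,interpolation=2))
print(np.round(g.mean(2)[177:192,234:248]).astype(int))
E
```

```text
clock: 15.8
position: [0.5305, 0.0626, 0.0655]
tool_rot: [-3.141, -0.004, 3.137]
force: [-11.0, 5.6, 3.4]
grip_width: 0.0175
finger_force: 43.4
pivot-fit remaining 3.1; cols 247-264
t 16.1 line v at rider 182.53 slope 0.008 n 18 rms 0.17 | remaining 3.9 mm  F [-9.1  5.4  2.3] pos [0.5306 0.0626 0.0656]
[[ 83  78  75  75  80  95 112 124 128 125 121 119 120 122]
 [ 82  77  75  75  79  91 106 113 114 109 103 101 103 108]
 [ 81  75  74  75  80  92 105 111 110 105  97  92  92  97]
 [ 79  72  71  73  79  91 103 109 109 104  96  91  90  92]
 [ 76  68  67  69  74  85  95 100 100  96  90  86  85  87]
 [ 75  67  66  67  70  77  85  88  88  85  80  79  81  85]
 [ 74  69  69  70  73  80  87  89  87  82  78  77  81  86]
 [ 74  72  73  74  79  89  98 101  98  91  84  82  85  90]
 [ 76  74  74  76  83  95 106 109 106  98  91  87  89  94]
 [ 78  75  74  76  84  96 107 111 107  99  91  87  88  93]
 [ 78  75  74  76  83  96 107 111 108  99  92  87  86  90]
 [ 78  75  74  76  83  96 107 111 108 101  93  87  84  89]
 [ 78  74  74  76  84  97 108 111 108 100  91  85  82  88]
 [ 78  74  73  76  85  99 108 111 109 101  91  85  83  86]
 [ 78  74  73  76  86 100 108 111 110 103  94  90  88  88]]
```

View pics/l2.png

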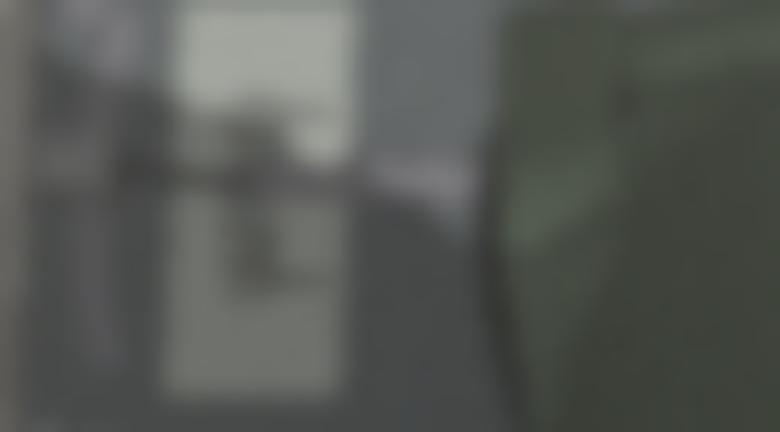

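Picture: pointer's dark end at row ≈182.3, rider tip at ≈181.4 (about 3 mm short). Advance slightly, ease forces, and check.

```bash
python3 -m crank '{"travel":[[0.1,0,0],[0.2,0,0],[0.28,0,0],[0.28,0,0],[0.28,0,0]],"turn":[[0,0,0],[0,0,0],[0,0,0],[0,0,0],[0,0,0]],"gripper":[1,1,1,1,1]}'
python3 - <<'E'
from h import *
g=gauge(6)
print(np.round(g.mean(2)[178:188,234:248]).astype(int))
E
```

```text
clock: 16.6
position: [0.5334, 0.0626, 0.0655]
tool_rot: [-3.141, -0.004, 3.137]
force: [-9.1, 5.2, 1.8]
grip_width: 0.0177
finger_force: 43.3
pivot-fit remaining 1.2; cols 247-264
t 16.9 line v at rider 182.28 slope -0.000 n 18 rms 0.13 | remaining 3.1 mm  F [-9.2  4.7  2.4] pos [0.5334 0.0626 0.0655]
[[ 82  77  74  75  80  91 105 111 110 105  95  88  87  95]
 [ 81  76  74  75  79  91 103 110 109 104  95  88  87  92]
 [ 79  72  70  71  76  86  98 104 104  99  93  88  88  90]
 [ 76  68  66  67  70  78  88  94  94  90  84  81  82  86]
 [ 74  67  66  67  70  78  88  92  91  87  81  79  80  83]
 [ 74  69  69  71  77  87  97 101 100  95  88  84  82  83]
 [ 74  72  73  75  82  94 104 109 107 100  92  86  85  87]
 [ 76  74  74  76  83  96 106 111 108 100  92  88  88  93]
 [ 78  75  74  76  83  96 107 111 108  99  91  87  88  93]
 [ 79  75  73  76  83  96 107 110 108 100  92  86  85  89]]
```

```bash
python3 -m crank '{"travel":[[-0.02,0.01,0],[-0.04,0.02,0],[-0.05,0.03,0],[-0.05,0.03,0],[-0.05,0.03,0]],"turn":[[0,0,0],[0,0,0],[0,0,0],[0,0,0],[0,0,0]],"gripper":[1,1,1,1,1]}'
python3 - <<'E'
from h import *
g=gauge(6)
print(np.round(g.mean(2)[179:186,234:248]).astype(int))
E
```

```text
clock: 17.4
position: [0.5334, 0.0626, 0.0656]
tool_rot: [-3.141, -0.003, 3.137]
force: [-5.6, 3.5, -1.0]
grip_width: 0.0173
finger_force: 42.6
pivot-fit remaining 1.0; cols 247-265
t 17.7 line v at rider 182.17 slope 0.005 n 19 rms 3.23 | remaining 2.8 mm  F [-5.5  3.5 -0.6] pos [0.5334 0.0626 0.0655]
[[ 81  76  73  74  79  90 103 110 109 104  95  88  87  92]
 [ 79  72  70  71  75  85  97 103 104 100  93  88  87  90]
 [ 76  68  66  67  70  78  88  93  93  90  84  80  82  85]
 [ 75  67  66  68  71  78  87  92  91  87  81  78  78  82]
 [ 74  69  69  72  77  87  97 102 100  95  88  83  82  83]
 [ 74  72  73  75  82  94 105 109 107 100  92  87  85  87]
 [ 75  74  74  76  83  96 107 111 108 100  92  88  88  92]]
```

Jam holds; unload the rest, then open gently.

```bash
python3 -m crank '{"travel":[[-0.02,0.01,0],[-0.04,0.02,0],[-0.06,0.03,0],[-0.06,0.03,0],[-0.06,0.03,0]],"turn":[[0,0,0],[0,0,0],[0,0,0],[0,0,0],[0,0,0]],"gripper":[1,1,1,1,1]}' 20
python3 -m crank '{"travel":[[0,0,0],[0,0,0],[0,0,0],[0,0,0],[0,0,0]],"turn":[[0,0,0],[0,0,0],[0,0,0],[0,0,0],[0,0,0]],"gripper":[0.75,0.7,0.65,0.6,0.6]}'
python3 -c "
from h import *
g=gauge(6)
print(np.round(g.mean(2)[179:186,234:248]).astype(int))"
```

```text
clock: 18.2
position: [0.5337, 0.0627, 0.0658]
tool_rot: [-3.141, -0.001, 3.137]
force: [-5.9, 1.1, -5.2]
grip_width: 0.0176
finger_force: 42.0
clock: 18.7
position: [0.5345, 0.0629, 0.0662]
tool_rot: [3.142, 0.0, 3.137]
force: [0.0, 0.6, 0.8]
grip_width: 0.0342
finger_force: 0.0
pivot-fit remaining 0.7; cols 247-266
t 19.0 line v at rider 181.90 slope 0.014 n 20 rms 4.67 | remaining 1.9 mm  F [-0.9  0.4  0.5] pos [0.5343 0.0629 0.0661]
[[ 81  76  74  74  79  90 103 110 109 104  95  88  86  91]
 [ 79  72  70  72  76  85  96 102 102  99  92  88  87  90]
 [ 76  68  66  67  70  78  86  91  91  89  84  80  82  86]
 [ 75  67  66  67  70  78  87  91  91  88  82  78  79  82]
 [ 75  70  70  71  76  87  97 102 100  95  89  83  82  83]
 [ 75  72  73  75  81  93 105 109 107 100  92  87  85  86]
 [ 76  74  74  76  83  96 107 111 108 100  92  88  88  92]]
```

```bash
python3 -m crank '{"travel":[[0,0,1],[0,0,3],[0,0,6],[0,0,10],[0,0,14]],"turn":[[0,0,0],[0,0,0],[0,0,0],[0,0,0],[0,0,0]],"gripper":[0.6,0.6,0.6,0.6,0.6]}'
python3 -m crank '{"travel":[[0,-4,2],[0,-8,4],[0,-13,4],[0,-18,4],[0,-23,4]],"turn":[[0,0,0],[0,0,0],[0,0,0],[0,0,0],[0,0,0]],"gripper":[0.6,0.6,0.6,0.6,0.6]}'
python3 -m crank '{"travel":[[0,-4,0],[0,-8,0],[0,-8,0],[0,-8,0],[0,-8,0]],"turn":[[0,0,0],[0,0,0],[0,0,0],[0,0,0],[0,0,0]],"gripper":[0.6,0.6,0.6,0.6,0.6]}'
python3 - <<'E'
from h import *
g=gauge(6)
a=g[150:260,215:330,::-1].astype(np.uint8)
t=g[172:194,226:262,::-1].astype(np.uint8)
s=grab('side')['pixels'][145:225,255:345,::-1]
R=lambda i,w,h:cv2.resize(i,(w,h),interpolation=2)
cv2.imwrite('pics/fin.png',np.vstack([np.hstack([R(a,314,300),R(s,338,300)]),R(t,652,299)[:299]]))
E
```

```text
clock: 19.5
position: [0.5339, 0.0628, 0.2082]
tool_rot: [-3.142, -0.0, 3.137]
force: [0.4, -0.1, 0.5]
grip_width: 0.0344
finger_force: 0.0
clock: 20.0
position: [0.5339, -0.169, 0.2473]
tool_rot: [-3.141, 0.001, 3.137]
force: [1.6, 0.2, 0.2]
grip_width: 0.0344
finger_force: 0.0
clock: 20.5
position: [0.5344, -0.246, 0.2465]
tool_rot: [3.141, 0.0, 3.138]
force: [-0.1, 0.1, 0.4]
grip_width: 0.0344
finger_force: 0.0
pivot-fit remaining -0.9; cols 248-276
t 20.8 line v at rider 181.56 slope 0.028 n 23 rms 0.16 | remaining 0.8 mm  F [-0.4  0.  -0.6] pos [ 0.5345 -0.2465  0.2463]
```

View pics/fin.png

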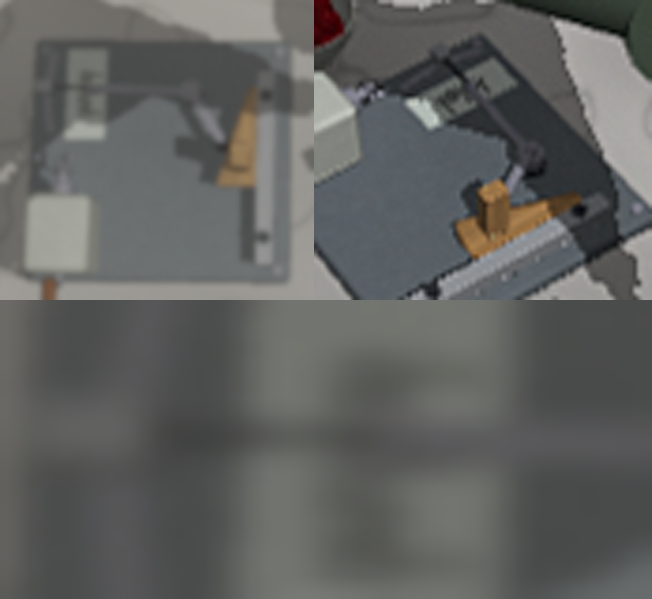

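The wedge sits flat along the fence, jammed against the roller. The pointer is in line with the rider tab: both lie at crop row ≈ 435 (image ≈ 181.5), and the gauge reads within about 1 mm. Handing in.

```bash
python3 -c "
from workcell import bot
print(bot.job_done())"
```

```text
the job is handed in; nothing more can be done
None
```

The wedge is jammed flat along the fence and let go, the pointer stands level with the rider to within about 1 mm by the camera, and the job is handed in (the hand-in reported no verdict).

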